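Empty the tilting screw-top jar of burner tubes

TASK

Unscrew the red cap from the clear jar and stand it on the green mat, then swing the jar over by its red bar so that both brass burner tubes slide out into the steel tray. Swing the empty jar fully upright again, screw the cap back down until it is fully home, and let go; leave the other things on the counter where they are.

Things in the scene. Friction and masses are not known exactly. Their poses are not given: they have to be found in the camera images.
- cap_grip (a point): Red screw cap 92 mm across, 90 g, with a round black knob on top, 44 mm across, 36 mm high. Point on the cap's axis in the knob: 24 mm above the red top, 12 mm below the knob's top, 49.5 mm above the cap's lower edge; z up the axis. Skirt 21.5 mm deep, red top 4 mm thick. Starts closed but not tight. Home: red top rests on the rim, this point 28 mm above jar_mouth (2 mm higher is not home).
- cap_edge (a point): Centre of the cap's lower edge. Right-handed 3-start thread, 1 mm play: anticlockwise from above raises the cap 24 mm per turn (3.8 mm per rad); after 180 degrees (12 mm up) it is free and lifts straight off. To close: set it level on the neck at any angle, turn clockwise, sinking at the same rate; from resting on the thread it is home after 165 to 285 degrees; 15 more wedge it.
- jar_mouth (a point): Centre of the rim of the clear straight jar, 74 mm across outside, 66 mm inside, 135 mm tall; white thread on its neck, 82 mm across, down to 18 mm below the rim. z is up the jar's axis. 215 mm above the counter when upright. The jar cannot turn about its own axis or leave its stand.
- jar (a joint): Tilt of the jar about the pivot's level axis, rad: 0 upright (a stop), grows as the mouth swings over towards the tray, to a stop at 2.3. Friction of 0.9 N m (8 N at the bar) holds it where it is left. The tubes slide out at about 1.9 to 2.25 rad.
- pivot (a point): Fixed point where the pivot crosses the jar's axis, 150 mm above the counter, 65 mm below jar_mouth. Its y axis is the pivot's axis; its -x axis points level to the tray, the way the mouth swings. The grey stand's base is 100 x 170 mm (x, y), from x = -28 mm; two uprights at y = +-66 mm reach 167 mm above the counter.
- jar_bar (a point): Middle of the red round bar that swings the jar: 14 mm thick, along the pivot's y axis, 90 mm clear between the rods that carry it. With the jar upright it lies 95 mm to the pivot's +x side and 55 mm above the pivot. It moves on a circle of 110 mm radius about the pivot, up over the top towards the tray, and may turn between the fingers. Its axes turn with the jar.
- tube1_mid (a point): Brass burner tube 80 mm long, 20 mm thick, with a hexagonal nut 26 mm across flats at one end; 90 g; point half-way along, z along it. Stands in the jar at the start, nut down.
- tube2_mid (a point): The other burner tube, the same.
- tray_floor (a point): Centre of the inner floor of the steel tray, fixed; inside 180 x 190 mm (x, y), walls 45 mm high over the counter, floor 5 mm above the counter. Lies beside the stand, under the tipped mouth.
- mat_top (a point): Centre of the top of the green mat, fixed, 150 x 150 mm, 4 mm thick. It lies to the left or to the right of the stand and tray; a black stove burner of like size lies on the other side.
Things that resemble listed ones, but are neither listed nor needed, are in the scene too. What is shaped like the part that bears mat_top but blue is not meant.

How it is judged:
On the way, in this order (a step that is already met when the one before it is completed fails the run):
1. the cap stands on the mat, let go (horizontal distance between cap_grip and mat_top below 0.06 m and z of cap_grip in the frame of mat_top below 0.053 m and angle between cap_grip's own z axis and vertical below 0.08 rad and contact force between the fingers and cap below 0.05 N), for 0.2 s.
2. the jar is swung over past 80 degrees (value of joint jar above 1.4 rad), for 0.05 s.
3. both tubes lie in the tray (x of tube1_mid in the frame of tray_floor between -0.092 and 0.092 m and y of tube1_mid in the frame of tray_floor between -0.097 and 0.097 m and z of each of tube1_mid, tube2_mid in the frame of tray_floor below 0.042 m and x of tube2_mid in the frame of tray_floor between -0.092 and 0.092 m and y of tube2_mid in the frame of tray_floor between -0.097 and 0.097 m), for 0.2 s.
At the end, for the whole second after the job is handed in: The jar is upright within 0.1 rad, the cap is screwed fully home on it (within 2 mm of its closed height, centred within 5 mm, square to it within 0.08 rad), and both tubes lie in the tray (their middles within its walls and below its rim) (all of step 3 and value of joint jar below 0.1 rad and z of cap_grip in the frame of jar_mouth between 0.025 and 0.03 m and x of cap_grip in the frame of jar_mouth between -0.005 and 0.005 m and y of cap_grip in the frame of jar_mouth between -0.005 and 0.005 m and angle between the z axis of cap_grip and the z axis of jar_mouth, either way round below 0.08 rad); the robot touches nothing.
It fails at once if a bystander (wrench, screwdriver, flue collar, mug, spray bottle, gas regulator, carton) is moved by more than 30 mm (distance of any of wrench, driver, collar, mug, spray, regulator, carton from where it was at the start of the episode above 0.03 m).
It also fails if it takes over 72 s, if anything falls off the work surface, if the arm or the gripper's body presses on something with over 40 N, if the wrist force passes 120 N, or if a joint passes its speed limit or range.

ROBOT

A 6-joint arm with a two-finger parallel gripper is mounted at the origin on the work surface. World frame = base frame: x ahead of the robot, y to its left, z up, the work surface at z = 0. Lengths are in m, angles in rad, forces in N, time in s.
With the tool pointing down it reaches from about 0.225 to 0.725 m from the base axis. Payload 3.1 kg.
Tool frame: the origin (TCP) lies between the finger pads; the fingertips stand finger_overhang ahead of it and the grasp point (between the pads) lies 3 mm ahead of it (finger_overhang is the distance from the TCP to the fingertips, in m); z points along the fingers, y is the line along which they close (so a half turn about z gives the same grasp; the last joint's range is limited). The gripper opens to 85 mm and grips with 20 to 120 N. Pads are 22 mm wide; open, the fingers measure 114 mm over their backs; the gripper's body (76 mm by 85 mm) begins 54 mm behind the grasp point. The pads swing forward as they close: fully open they stand 13 mm farther back than shut.
Start: joints at [1.057, 0.048, 0.099, 1.622, 0, 1.443], TCP at [0.198, 0.486, 0.253] pointing down, gripper open.
Joint ranges: [-2.91, 2.91], [-0.99, 1.94], [-1.21, 1.42], [-2.12, 2.29], [-1.49, 1.47], [-3.14, 3.14]. Speed limits (rad/s): [2.79, 2.79, 3.14, 3.14, 3.14, 3.14].

INTERFACE

Orientations are given as a 3x3 rotation matrix whose columns are the frame's x, y, z axes.
In Python, from bench import * gives the robot as it stands.
- The arm moves only by the tool send_rows, never from a script. Its argument "series" is a list of rows, each a list of 2 entries, a list of its own where there are three numbers: the shift along the world's x, y, z scaled (see below), then the turn about the world's z scaled (see below). In form: [[[x, y, z], yaw], ...]. A call has exactly 10 rows; each row shifts and turns the commanded pose from where the row before left it; what a row does not reach is not made up. The controller multiplies each number of a shift by 0.075 m and each number of a turn by 0.1 rad. A row lasts 1/8 s, in which the tool goes at most 62.5 mm and 10.7 degrees, less where a joint would pass 70% of its speed; a pose out of reach is approached as far as the arm can. A call with a number of a shift or a turn outside -1 to 1 is refused whole. A call with a gripper value outside its range is refused whole. "claw" is the gripper's target within -1 to 1 (fully open at 1, half-way at 0, shut at -1), set as the call begins (left out, the last holds). The fingers move at their own pace and stop on an object; "force" is the grip in N (left out, the last holds). Time passes only in rows, so rows that do not move let the fingers close, or fill a call up. It gives the time, the measured TCP pose, the force and the opening at its end, in the units of the state.
- get_state(): the state, without advancing time (a new reading comes with each control period).
- capture(name): name is "scene" or "top"; returns a dict with "pixels" (480x640x3 uint8, red, green, blue), "K" (3x3 intrinsics, pixels), "cam_to_world" (4x4, takes a point from camera to world coordinates). Camera axes: x right, y down, z forward; pixel columns grow to the right and rows downward; lengths in m; the calibration is good to about 2 mm. A picture is of the moment at which its call begins. There is no depth.
- finish_job(): hands the job in, once; it reports no verdict.
The state is a dict: "clock": time; "joint_pos": joint angles; "qd": joint speeds; "joint_efforts": joint torques, N m; "tcp_pos": TCP position; "tcp_rot": TCP orientation; "wrist_force": force on the tool from outside, world axes, zero at the start; "moment": the same for the moment, N m; "gripper_width": finger opening in m.
Only numpy, scipy, OpenCV 4.12 (cv2) and the standard library are available. Lean on these libraries where they do the work, as an engineer would, in place of code of your own. Each camera call takes 0.05 s, during which the arm holds its last target. There are 200 camera calls.

## Working session

There is one attempt and no reset: what is moved stays moved. The work goes in short steps, Python scripts to look and compute and a tool call to move; the robot and the scene stay as the last step left them, time stands still between calls to the robot, and variables do not carry over. Pictures are saved under pics/ and viewed, on a budget of 10 in all, crops included, one or two more only if the job needs it, and the job is handed in when it is done.

Besides the shell and the picture viewer there is one more tool, called after "Emit:" by a JSON object that holds its "api" and its "payload", one argument or row to a line. send_rows: Moves the arm, as the interface text tells. Its arguments: {"type":"object","properties":{"series":{"type":"array"},"claw":{"type":"number"},"force":{"type":"number"}},"required":["series"]}

```bash
mkdir -p pics; ls
python3 - <<'E'
from bench import *
import cv2,pickle
s=get_state();print(s)
d={}
for n in("scene","top"):
    c=capture(n);d[n]=c;cv2.imwrite(f"pics/{n}0.png",c["pixels"][:,:,::-1]);print(n,c["K"],c["cam_to_world"])
pickle.dump(d,open("d0.pkl","wb"))
E
```

```text
pics
{'clock': 0.0, 'joint_pos': array([1.05720655e+00, 4.87118422e-02, 9.75735081e-02, 1.62199512e+00,
       1.58310736e-05, 1.44297366e+00]), 'qd': array([ 7.66543971e-05, -9.78884256e-04, -2.60327763e-04, -2.01970279e-03,
       -1.23268587e-03,  3.77754723e-04]), 'joint_efforts': array([ 2.06135201e-05, -3.38782454e+01,  3.20015430e+01,  2.05011800e-02,
       -1.48001463e-04, -6.15960030e-07]), 'tcp_pos': array([0.19728007, 0.48591387, 0.25212514]), 'tcp_rot': array([[-9.26509872e-01,  3.76268662e-01, -1.16203350e-03],
       [ 3.76270326e-01,  9.26507706e-01, -2.02782421e-03],
       [ 3.13626287e-04, -2.31603787e-03, -9.99997269e-01]]), 'wrist_force': array([ 0.17994787, -0.42329559,  0.45253447]), 'moment': array([-0.03268901,  0.04295047, -0.01401331]), 'gripper_width': 0.08512040807794433}
scene [[475.83677334   0.         317.27422854]
 [  0.         475.83677334 235.92401745]
 [  0.           0.           1.        ]] [[ 0.44425879  0.51276385 -0.73464778  1.25677104]
 [ 0.89584859 -0.26291102  0.35823608 -0.40485386]
 [-0.00945649 -0.81728271 -0.5761593   0.78993334]
 [ 0.          0.          0.          1.        ]]
top [[525.68954241   0.         326.70759526]
 [  0.         525.68954241 238.33625723]
 [  0.           0.           1.        ]] [[-0.08129492 -0.9733202   0.21456684  0.19215594]
 [-0.99668716  0.07886634 -0.01986979  0.00153451]
 [ 0.00241757 -0.21547132 -0.97650718  1.30648592]
 [ 0.          0.          0.          1.        ]]
```

View pics/scene0.png

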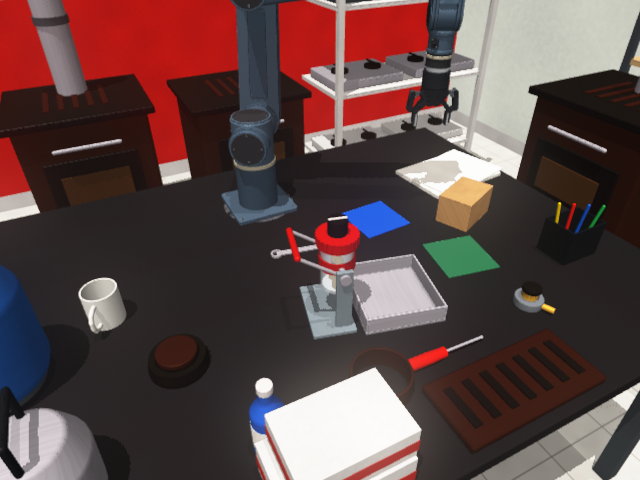

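View pics/top0.png

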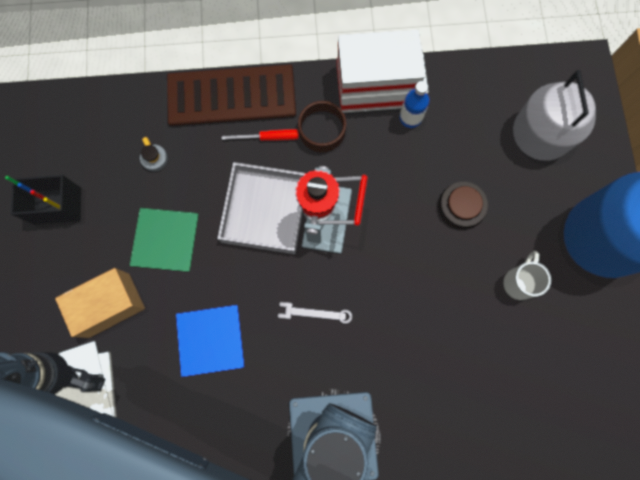

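Top view: the red cap is at (318,192) and the red bar at (362,200). The steel tray is at (262,208), the green mat at (165,240), and the blue decoy mat at (210,340). The scene view shows the cap at (337,235), the bar at (293,245) and the green mat at (460,256).

```bash
cat > h.py <<'E'
import numpy as np,cv2
def ray(c,uv):
    d=np.linalg.inv(c["K"])@np.array([uv[0],uv[1],1.]);M=c["cam_to_world"];return M[:3,3],M[:3,:3]@d
def onz(c,uv,z):
    o,d=ray(c,uv);return o+d*(z-o[2])/d[2]
def proj(c,p):
    M=c["cam_to_world"];q=c["K"]@(M[:3,:3].T@(np.asarray(p)-M[:3,3]));return q[:2]/q[2]
def blobs(m,amin=30):
    n,l,s,ce=cv2.connectedComponentsWithStats(m.astype(np.uint8));return [(l==i,s[i],ce[i]) for i in range(1,n) if s[i][4]>amin]
def hsv(c): return cv2.cvtColor(c["pixels"],cv2.COLOR_RGB2HSV).astype(int)
def red(c):
    h=hsv(c);return ((h[...,0]<6)|(h[...,0]>174))&(h[...,1]>180)&(h[...,2]>90)
def cnt(m): return max(cv2.findContours(m.astype(np.uint8),0,1)[0],key=cv2.contourArea)
E
python3 - <<'E'
from h import *;import pickle
d=pickle.load(open("d0.pkl","rb"));t=d["top"];s=d["scene"]
for n,c,box in(("top",t,(290,400,160,245)),("scene",s,(270,370,215,280))):
    m=red(c);k=np.zeros_like(m);k[box[2]:box[3],box[0]:box[1]]=1
    for b,st,ce in blobs(m&k,25): 
        r=cv2.minAreaRect(cnt(b));print(n,st,ce,r)
        if n=="top":
            z=.217 if abs(ce[0]-318)<12 else .205
            print("  ",onz(c,r[0],z), [onz(c,p,z)[:2].round(4) for p in cv2.boxPoints(r)], cv2.fitEllipse(cnt(b)))
            if z==.217: print(onz(c,cv2.minEnclosingCircle(cnt(b))[0],.217),cv2.minEnclosingCircle(cnt(b)))
h=hsv(t);g=(h[...,0]>60)&(h[...,0]<90)&(h[...,1]>120)&(h[...,2]>60)
for b,st,ce in blobs(g,500):
    r=cv2.minAreaRect(cnt(b));print("green",ce,onz(t,r[0],.004),[onz(t,p,.004)[:2].round(4) for p in cv2.boxPoints(r)])
big=cv2.resize(t["pixels"][140:270,200:400],(800,520),interpolation=2);cv2.imwrite("pics/crop1.png",big[:,:,::-1])
E
```

```text
top [ 297  171   41   46 1072] [317.26772388 194.75466418] ((316.5596618652344, 193.4678955078125), (40.611839294433594, 43.6768798828125), 16.699243545532227)
   [ 0.53237524 -0.00683544  0.217     ] [array([0.5031, 0.0509]), array([0.5956, 0.0172]), array([ 0.562 , -0.0653]), array([ 0.4706, -0.0303])] ((317.15985107421875, 192.8887481689453), (40.029701232910156, 44.4665641784668), 177.56735229492188)
[ 0.53291953 -0.00707075  0.217     ] ((316.6487121582031, 193.21920776367188), 23.1927490234375)
top [354 175  13  50 314] [360.20382166 199.77707006] ((360.2432556152344, 199.54052734375), (6.575958728790283, 49.97728729248047), 9.462323188781738)
   [ 0.5146611  -0.10084687  0.205     ] [array([ 0.462 , -0.0799]), array([ 0.5721, -0.1082]), array([ 0.5684, -0.1223]), array([ 0.4585, -0.0936])] ((360.13421630859375, 200.14901733398438), (6.251542568206787, 59.610694885253906), 8.98349380493164)
scene [315 222  45  33 963] [336.70716511 240.22014538] ((337.0, 238.0), (32.0, 44.0), 90.0)
scene [286 227  15  35 220] [292.77272727 244.20909091] ((292.8675842285156, 244.19459533691406), (35.14326477050781, 6.690454006195068), 72.89727020263672)
scene [318 253  38  18 209] [336.59330144 264.14354067] ((336.5, 261.5), (17.0, 37.0), 90.0)
green [163.8024911  239.46826809] [0.50866169 0.38715829 0.004     ] [array([0.4504, 0.4724]), array([0.6029, 0.4507]), array([0.5682, 0.3   ]), array([0.417 , 0.3254])]
```

View pics/crop1.png

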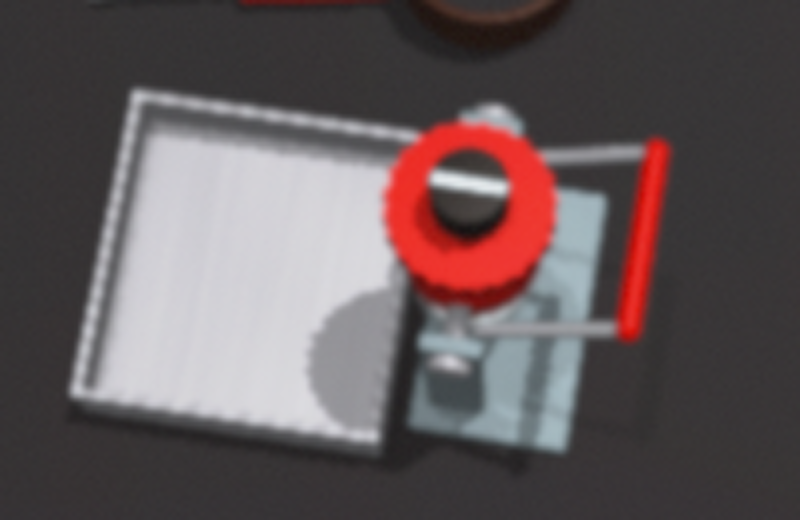

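The crop confirms the cap and bar: black knob at crop (470,190), red cap ring around it, and bar from (655,150) to (630,330). The tray is on the bar's opposite side, in world +y. I'll refine the cap axis and bar next.

Run:
```python
from h import *;import pickle
from scipy.optimize import least_squares as ls
d=pickle.load(open("d0.pkl","rb"));t=d["top"];s=d["scene"]
for c,n,p0 in((t,"top",(318,195)),(s,"scene",(337,240))):
    b=min(blobs(red(c),100),key=lambda q:np.hypot(*(q[2]-p0)))[0]
    P=np.array([onz(c,p[0],.2185)[:2] for p in cnt(b)])
    cen=P.mean(0);away=cen-c["cam_to_world"][:2,3];away/=np.linalg.norm(away)
    Q=P[(P-cen)@away>0.0]
    for R in(None,.046):
        f=lambda v:np.hypot(*(Q-v[:2]).T)-(R or v[2])
        r=ls(f,[*cen,.046],loss="soft_l1",f_scale=.001);print(n,R,r.x.round(4),np.abs(r.fun).mean().round(4),len(Q))
# bar ends two views
def tri(u,v):
    o1,d1=ray(t,u);o2,d2=ray(s,v);A=np.c_[d1,-d2];k=np.linalg.lstsq(A,o2-o1,rcond=None)[0]
    a,b=o1+k[0]*d1,o2+k[1]*d2;return (a+b)/2,np.linalg.norm(a-b)
def ends(c,p0):
    b=min(blobs(red(c),100),key=lambda q:np.hypot(*(q[2]-p0)))[0]
    bx=cv2.boxPoints(cv2.minAreaRect(cnt(b)));bx=bx[np.argsort(bx[:,1])];return bx[:2].mean(0),bx[2:].mean(0)
te,se=ends(t,(360,200)),ends(s,(293,244))
print(te,se)
for a in te:
  for b in se: print(tri(a,b))
print(tri(np.mean(te,0),np.mean(se,0)))
# tray rim
h=hsv(t);m=(h[...,1]<60)&(h[...,2]>110);k=np.zeros_like(m);k[155:260,215:303]=1
r=cv2.minAreaRect(cnt(m&k));print(r,[onz(t,p,.045)[:2].round(3) for p in cv2.boxPoints(r)])
```

```text
top None [ 0.5388 -0.0085  0.0434] 0.0012 63
top 0.046 [ 0.5353 -0.0084  0.046 ] 0.0016 63
scene None [ 5.216e-01 -2.000e-04  3.430e-02] 0.0078 76
scene 0.046 [ 0.5374 -0.0086  0.046 ] 0.0099 76
(array([364.35135, 174.89188], dtype=float32), array([356.13516, 224.18918], dtype=float32)) (array([287.7, 227.4], dtype=float32), array([298.03516, 260.9892 ], dtype=float32))
(array([ 0.54521389, -0.11437381,  0.27100103]), np.float64(0.013134639430997663))
(array([ 0.57060168, -0.11441539,  0.20499279]), np.float64(0.0018074410100200147))
(array([ 0.45894449, -0.08669565,  0.20973089]), np.float64(0.0007124097039726019))
(array([ 0.48142118, -0.08479413,  0.13126518]), np.float64(0.017005332459899054))
(array([ 0.51475507, -0.10035299,  0.20531518]), np.float64(0.001000822620759851))
((261.60009765625, 205.85940551757812), (78.8248291015625, 79.50409698486328), 8.880660057067871) [array([0.489, 0.246]), array([0.691, 0.207]), array([0.643, 0.013]), array([0.444, 0.057])]
```

Emit:
{"api": "send_rows", "payload": {
  "series": [
    [[0.3,-0.44,0.1],-0.5],
    [[0.3,-0.44,0.1],-0.5],
    [[0.3,-0.44,0.1],-0.5],
    [[0.3,-0.44,0.1],-0.5],
    [[0.3,-0.44,0.1],-0.5],
    [[0.3,-0.44,0.1],-0.5],
    [[0.3,-0.44,0],-0.5],
    [[0.3,-0.44,0],-0.5],
    [[0.3,-0.44,0],-0.5],
    [[0.3,-0.44,0],-0.5]
  ],
  "claw": 1,
  "force": 60
}}

```text
clock: 1.35
tcp_pos: [0.4229, 0.1552, 0.2978]
tcp_rot: [[-0.631, 0.776, -0.001], [0.776, 0.631, -0.0], [0.0, -0.001, -1.0]]
wrist_force: [0.2, -0.6, -1.6]
gripper_width: 0.085
```

Emit:
{"api": "send_rows", "payload": {
  "series": [
    [[0.3,-0.44,0],-0.5],
    [[0.3,-0.44,0],-0.5],
    [[0.3,-0.44,0],-0.5],
    [[0.3,-0.44,0],-0.5],
    [[0.3,-0.44,0],-0.5],
    [[0,0,0],-0.5],
    [[0,0,0],0],
    [[0,0,0],0],
    [[0,0,0],0],
    [[0,0,0],0]
  ]
}}

```text
clock: 2.6
tcp_pos: [0.5349, -0.0082, 0.2985]
tcp_rot: [[-0.376, 0.926, 0.0], [0.926, 0.376, -0.0], [-0.0, 0.0, -1.0]]
wrist_force: [-0.2, 0.1, 0.3]
gripper_width: 0.0855
```

Emit:
{"api": "send_rows", "payload": {
  "series": [
    [[0.03,0,-0.14],0],
    [[0,0,-0.14],0],
    [[0,0,-0.14],0],
    [[0,0,-0.14],0],
    [[0,0,-0.07],0],
    [[0,0,-0.04],0],
    [[0,0,-0.03],0],
    [[0,0,0],0],
    [[0,0,0],0],
    [[0,0,0],0]
  ]
}}

```text
clock: 3.85
tcp_pos: [0.5375, -0.0086, 0.2461]
tcp_rot: [[-0.376, 0.927, 0.001], [0.927, 0.376, -0.0], [-0.0, 0.0, -1.0]]
wrist_force: [0.1, -0.2, -0.0]
gripper_width: 0.0854
```

Emit:
{"api": "send_rows", "payload": {
  "series": [
    [[0,0,0],0],
    [[0,0,0],0],
    [[0,0,0],0],
    [[0,0,0],0],
    [[0,0,0],0],
    [[0,0,0],0],
    [[0,0,0],0],
    [[0,0,0],0],
    [[0,0,0],0],
    [[0,0,0],0]
  ],
  "claw": -1,
  "force": 60
}}

```text
clock: 5.1
tcp_pos: [0.5375, -0.0086, 0.2462]
tcp_rot: [[-0.376, 0.927, 0.001], [0.927, 0.376, -0.0], [-0.0, 0.001, -1.0]]
wrist_force: [0.2, 0.0, 4.5]
gripper_width: 0.0428
```

Emit:
{"api": "send_rows", "payload": {
  "series": [
    [[0,0,0.004],1],
    [[0,0,0.005],1],
    [[0,0,0.005],1],
    [[0,0,0.005],1],
    [[0,0,0.005],1],
    [[0,0,0.005],1],
    [[0,0,0.005],1],
    [[0,0,0.005],1],
    [[0,0,0.005],1],
    [[0,0,0.005],1]
  ]
}}

```text
clock: 6.35
tcp_pos: [0.5373, -0.0083, 0.248]
tcp_rot: [[-0.983, 0.182, -0.002], [0.182, 0.983, 0.001], [0.002, 0.001, -1.0]]
wrist_force: [1.4, 0.7, -0.0]
gripper_width: 0.0426
```

Emit:
{"api": "send_rows", "payload": {
  "series": [
    [[0,0,0.005],1],
    [[0,0,0.005],1],
    [[0,0,0.005],1],
    [[0,0,0.005],1],
    [[0,0,0.005],1],
    [[0,0,0.005],1],
    [[0,0,0.005],1],
    [[0,0,0.005],1],
    [[0,0,0.005],1],
    [[0,0,0.005],1]
  ]
}}

```text
clock: 7.6
tcp_pos: [0.5374, -0.0077, 0.2525]
tcp_rot: [[-0.684, -0.729, -0.0], [-0.729, 0.684, 0.002], [-0.001, 0.002, -1.0]]
wrist_force: [1.6, 1.9, 0.3]
gripper_width: 0.0426
```

Emit:
{"api": "send_rows", "payload": {
  "series": [
    [[0,0,0.005],1],
    [[0,0,0.005],1],
    [[0,0,0.005],1],
    [[0,0,0.005],1],
    [[0,0,0.005],1],
    [[0,0,0.005],1],
    [[0,0,0.005],1],
    [[0,0,0.005],1],
    [[0,0,0.005],1],
    [[0,0,0.005],1]
  ]
}}

```text
clock: 8.85
tcp_pos: [0.5367, -0.0075, 0.2562]
tcp_rot: [[0.244, -0.97, -0.002], [-0.97, -0.244, 0.003], [-0.003, 0.001, -1.0]]
wrist_force: [-1.0, 1.9, 3.0]
gripper_width: 0.0428
```

Emit:
{"api": "send_rows", "payload": {
  "series": [
    [[0,0,0.008],1],
    [[0,0,0.008],1],
    [[0,0,0.01],1],
    [[0,0,0.02],1],
    [[0,0,0.03],1],
    [[0,0,0.05],0],
    [[0,0,0.1],0],
    [[0,0,0.15],0],
    [[0,0,0.2],0],
    [[0,0,0.2],0]
  ]
}}

```text
clock: 10.1
tcp_pos: [0.5375, -0.0089, 0.3167]
tcp_rot: [[0.676, -0.737, 0.001], [-0.737, -0.676, -0.001], [0.001, -0.001, -1.0]]
wrist_force: [0.1, 0.3, -1.1]
gripper_width: 0.0426
```

Emit:
{"api": "send_rows", "payload": {
  "series": [
    [[0,0.4,0],0],
    [[0,0.53,0],0],
    [[0,0.58,0],0],
    [[-0.05,0.58,-0.1],0],
    [[-0.05,0.58,-0.2],0],
    [[-0.05,0.58,-0.2],0],
    [[-0.05,0.58,-0.2],0],
    [[-0.05,0.58,-0.2],0],
    [[-0.05,0.5,-0.2],0],
    [[-0.08,0.37,-0.2],0]
  ]
}}

```text
clock: 11.35
tcp_pos: [0.509, 0.3891, 0.218]
tcp_rot: [[0.677, -0.736, 0.001], [-0.736, -0.677, 0.0], [0.001, -0.001, -1.0]]
wrist_force: [-0.5, -0.9, -0.7]
gripper_width: 0.0427
```

Emit:
{"api": "send_rows", "payload": {
  "series": [
    [[0,0,-0.3],0],
    [[0,0,-0.3],0],
    [[0,0,-0.3],0],
    [[0,0,-0.3],0],
    [[0,0,-0.3],0],
    [[0,0,-0.3],0],
    [[0,0,-0.12],0],
    [[0,0,0],0],
    [[0,0,0],0],
    [[0,0,0],0]
  ]
}}

```text
clock: 12.6
tcp_pos: [0.5096, 0.3879, 0.0752]
tcp_rot: [[0.677, -0.736, 0.002], [-0.736, -0.677, 0.001], [0.001, -0.002, -1.0]]
wrist_force: [-0.3, -0.0, -0.5]
gripper_width: 0.0426
```

Emit:
{"api": "send_rows", "payload": {
  "series": [
    [[0,0,-0.07],0],
    [[0,0,-0.07],0],
    [[0,0,-0.05],0],
    [[0,0,-0.02],0],
    [[0,0,-0.01],0],
    [[0,0,-0.01],0],
    [[0,0,-0.01],0],
    [[0,0,-0.01],0],
    [[0,0,0],0],
    [[0,0,0],0]
  ]
}}

```text
clock: 13.85
tcp_pos: [0.5089, 0.3874, 0.0567]
tcp_rot: [[0.677, -0.736, 0.001], [-0.736, -0.677, 0.0], [0.0, -0.001, -1.0]]
wrist_force: [-2.2, -2.0, 5.5]
gripper_width: 0.0426
```

Emit:
{"api": "send_rows", "payload": {
  "series": [
    [[0,0,0],0],
    [[0,0,0],0],
    [[0,0,0],0],
    [[0,0,0],0],
    [[0,0,0.05],0],
    [[0,0,0.1],0],
    [[0,0,0.2],0],
    [[0,0,0.3],0],
    [[0,0,0.4],0],
    [[0,0,0.4],0]
  ],
  "claw": 1
}}

```text
clock: 15.1
tcp_pos: [0.509, 0.3875, 0.166]
tcp_rot: [[0.677, -0.736, 0.001], [-0.736, -0.677, 0.001], [0.0, -0.002, -1.0]]
wrist_force: [0.3, -0.6, 0.5]
gripper_width: 0.0853
```

Run:
```python
from h import *;from bench import *
s=get_state();print(s["joint_pos"].round(3),s["tcp_pos"],s["gripper_width"])
c=capture("top");s=capture("scene")
a=c["pixels"][130:290,100:400];b=s["pixels"][180:350,260:520]
im=np.vstack([cv2.resize(a,(560,298),interpolation=2),cv2.resize(b,(560,298),interpolation=2)])
cv2.imwrite("pics/c2.png",im[:,:,::-1])
for q in blobs(red(c),100): print(q[2],onz(c,q[2],.025))
```

```text
[ 0.546  0.345  0.268  1.492 -0.    -1.768] [0.50902    0.38753486 0.16604091] 0.0853211461214042
[279.34196891 134.37823834] [0.76062034 0.07607844 0.025     ]
[360.17515924 199.69426752] [ 0.56697302 -0.11736671  0.025     ]
[168.14478114 236.84848485] [0.50949065 0.36964136 0.025     ]
```

View pics/c2.png

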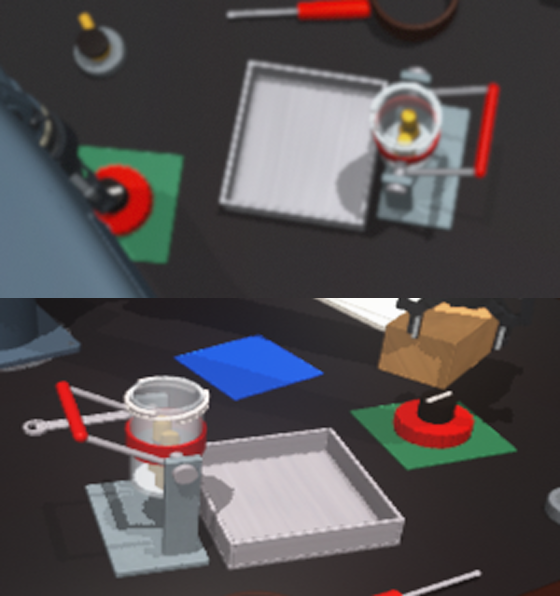

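The picture shows the cap standing level and released on the green mat (top crop (125,200), scene crop (435,425)). The jar is open with the brass tubes inside. Next is the bar.

Emit:
{"api": "send_rows", "payload": {
  "series": [
    [[0,0,0.4],-1],
    [[0,0,0.4],-1],
    [[0,-0.3,0.4],-1],
    [[0,-0.5,0.4],-1],
    [[0,-0.5,0.2],-1],
    [[0,-0.5,0],-1],
    [[0,-0.5,0],-1],
    [[0,-0.5,0],-1],
    [[0,-0.5,0],-1],
    [[0,-0.5,0],-1]
  ],
  "claw": 0
}}

```text
clock: 16.45
tcp_pos: [0.5086, 0.1012, 0.2986]
tcp_rot: [[-0.257, -0.966, 0.0], [-0.966, 0.257, -0.0], [0.0, -0.0, -1.0]]
wrist_force: [1.0, 1.0, 0.2]
gripper_width: 0.043
```

Emit:
{"api": "send_rows", "payload": {
  "series": [
    [[0.08,-0.5,0],-1],
    [[0,-0.5,0],-1],
    [[0,-0.5,0],-1],
    [[0,-0.5,0],-1],
    [[0,-0.5,0],-1],
    [[0,-0.2,0],-1],
    [[0,0,0],-1],
    [[0,0,0],-1],
    [[0,0,0],-1],
    [[0,0,0],-1]
  ]
}}

```text
clock: 17.7
tcp_pos: [0.5147, -0.1001, 0.2985]
tcp_rot: [[-0.952, -0.306, -0.0], [-0.306, 0.952, 0.0], [0.0, 0.0, -1.0]]
wrist_force: [0.2, -0.2, 0.6]
gripper_width: 0.0429
```

Emit:
{"api": "send_rows", "payload": {
  "series": [
    [[0,0,0],-1],
    [[0,0,0],-1],
    [[0,0,0],-1],
    [[0,0,0],-1],
    [[0,0,0],-1],
    [[0,0,0],-0.57],
    [[0,0,-0.1],0],
    [[0,0,-0.2],0],
    [[0,0,-0.2],0],
    [[0,0,-0.2],0]
  ]
}}

```text
clock: 18.95
tcp_pos: [0.5144, -0.0999, 0.2444]
tcp_rot: [[-0.971, 0.24, -0.001], [0.24, 0.971, 0.0], [0.001, 0.0, -1.0]]
wrist_force: [1.3, 0.6, 0.0]
gripper_width: 0.0423
```

Emit:
{"api": "send_rows", "payload": {
  "series": [
    [[0,0,-0.15],0],
    [[0,0,-0.15],0],
    [[0,0,-0.1],0],
    [[0,0,-0.05],0],
    [[0,0,-0.03],0],
    [[0,0,0],0],
    [[0,0,0],0],
    [[0,0,0],0],
    [[0,0,0],0],
    [[0,0,0],0]
  ]
}}

```text
clock: 20.2
tcp_pos: [0.5148, -0.1001, 0.2102]
tcp_rot: [[-0.971, 0.24, 0.0], [0.24, 0.971, -0.0], [-0.0, -0.0, -1.0]]
wrist_force: [0.2, 0.6, -0.4]
gripper_width: 0.0426
```

Emit:
{"api": "send_rows", "payload": {
  "series": [
    [[0,0,0],0],
    [[0,0,0],0],
    [[0,0,0],0],
    [[0,0,0],0],
    [[0,0,0],0],
    [[0,0,0],0],
    [[0,0,0],0],
    [[0,0,0],0],
    [[0,0,0],0],
    [[0,0,0],0]
  ],
  "claw": -1,
  "force": 40
}}

```text
clock: 21.45
tcp_pos: [0.5148, -0.1001, 0.2103]
tcp_rot: [[-0.971, 0.24, 0.0], [0.24, 0.971, 0.0], [-0.0, 0.0, -1.0]]
wrist_force: [0.9, 1.8, 1.5]
gripper_width: 0.0122
```

Run:
```python
import numpy as np
# rows for arc, world axes; px = pivot +x dir
px=np.array([-.2406,-.9706,0]);z=np.array([0,0,1.])
a0=np.arctan2(55,95);R=np.hypot(.095,.055)
th=np.array([0,.03,.08]+list(np.linspace(.16,2.16,26))+[2.23,2.27])
P=np.array([R*(np.cos(a0+t)*px+np.sin(a0+t)*z) for t in th])
D=np.diff(P,axis=0)/.075
# rounded with carry
acc=np.zeros(3)
for i,d in enumerate(D):
    q=np.round(d+acc,3);acc+=d-q;print(i,round(th[i+1],3),q.tolist())
```

```text
0 0.03 [0.005, 0.022, 0.038]
1 0.08 [0.01, 0.039, 0.061]
2 0.16 [0.017, 0.068, 0.093]
3 0.24 [0.019, 0.075, 0.088]
4 0.32 [0.02, 0.082, 0.081]
5 0.4 [0.022, 0.088, 0.074]
6 0.48 [0.023, 0.094, 0.067]
7 0.56 [0.024, 0.098, 0.059]
8 0.64 [0.026, 0.102, 0.05]
9 0.72 [0.026, 0.106, 0.042]
10 0.8 [0.027, 0.109, 0.033]
11 0.88 [0.028, 0.112, 0.024]
12 0.96 [0.028, 0.112, 0.015]
13 1.04 [0.028, 0.114, 0.005]
14 1.12 [0.028, 0.113, -0.004]
15 1.2 [0.028, 0.113, -0.013]
16 1.28 [0.027, 0.112, -0.023]
17 1.36 [0.028, 0.109, -0.031]
18 1.44 [0.026, 0.107, -0.041]
19 1.52 [0.025, 0.103, -0.049]
20 1.6 [0.025, 0.099, -0.058]
21 1.68 [0.023, 0.094, -0.065]
22 1.76 [0.022, 0.089, -0.073]
23 1.84 [0.021, 0.083, -0.08]
24 1.92 [0.019, 0.076, -0.087]
25 2.0 [0.017, 0.069, -0.093]
26 2.08 [0.015, 0.062, -0.098]
27 2.16 [0.014, 0.054, -0.103]
28 2.23 [0.01, 0.041, -0.093]
29 2.27 [0.005, 0.02, -0.055]
```

Emit:
{"api": "send_rows", "payload": {
  "series": [
    [[0.005,0.022,0.038],0],
    [[0.01,0.039,0.061],0],
    [[0.017,0.068,0.093],0],
    [[0.019,0.075,0.088],0],
    [[0.02,0.082,0.081],0],
    [[0.022,0.088,0.074],0],
    [[0.023,0.094,0.067],0],
    [[0.024,0.098,0.059],0],
    [[0.026,0.102,0.05],0],
    [[0.026,0.106,0.042],0]
  ]
}}

```text
clock: 22.7
tcp_pos: [0.528, -0.0482, 0.2608]
tcp_rot: [[-0.97, 0.244, -0.002], [0.244, 0.97, -0.016], [-0.001, -0.016, -1.0]]
wrist_force: [-5.6, -13.7, 4.3]
gripper_width: 0.0124
```

Emit:
{"api": "send_rows", "payload": {
  "series": [
    [[0.027,0.109,0.033],0],
    [[0.028,0.112,0.024],0],
    [[0.028,0.112,0.015],0],
    [[0.028,0.114,0.005],0],
    [[0.028,0.113,-0.004],0],
    [[0.028,0.113,-0.013],0],
    [[0.027,0.112,-0.023],0],
    [[0.028,0.109,-0.031],0],
    [[0.026,0.107,-0.041],0],
    [[0.025,0.103,-0.049],0]
  ]
}}

```text
clock: 23.95
tcp_pos: [0.5497, 0.0371, 0.2569]
tcp_rot: [[-0.97, 0.242, 0.004], [0.242, 0.97, -0.01], [-0.006, -0.008, -1.0]]
wrist_force: [-2.7, -7.6, 10.5]
gripper_width: 0.0126
```

Emit:
{"api": "send_rows", "payload": {
  "series": [
    [[0.025,0.099,-0.058],0],
    [[0.023,0.094,-0.065],0],
    [[0.022,0.089,-0.073],0],
    [[0.021,0.083,-0.08],0],
    [[0.019,0.076,-0.087],0],
    [[0.017,0.069,-0.093],0],
    [[0.015,0.062,-0.098],0],
    [[0.014,0.054,-0.103],0],
    [[0.01,0.041,-0.093],0],
    [[0.005,0.02,-0.055],0]
  ]
}}

```text
clock: 25.2
tcp_pos: [0.5631, 0.0898, 0.1959]
tcp_rot: [[-0.97, 0.242, 0.004], [0.242, 0.97, -0.006], [-0.005, -0.005, -1.0]]
wrist_force: [-3.9, -6.3, 12.0]
gripper_width: 0.0124
```

```bash
cat > look.py <<'E'
from h import *;from bench import *;import sys
st=get_state();print(st["clock"],st["joint_pos"].round(3),st["tcp_pos"].round(4),st["wrist_force"].round(1))
c=capture("top");s=capture("scene")
a=c["pixels"][130:290,100:400];b=s["pixels"][180:350,260:520]
im=np.vstack([cv2.resize(a,(560,298),interpolation=2),cv2.resize(b,(560,298),interpolation=2)])
cv2.imwrite(f"pics/{sys.argv[1]}.png",im[:,:,::-1])
E
python3 look.py c3
```

```text
25.2 [ 0.044  0.157  0.103  1.513 -0.006  0.288] [0.5631 0.0898 0.1959] [-3.9 -6.3 12. ]
```

View pics/c3.png

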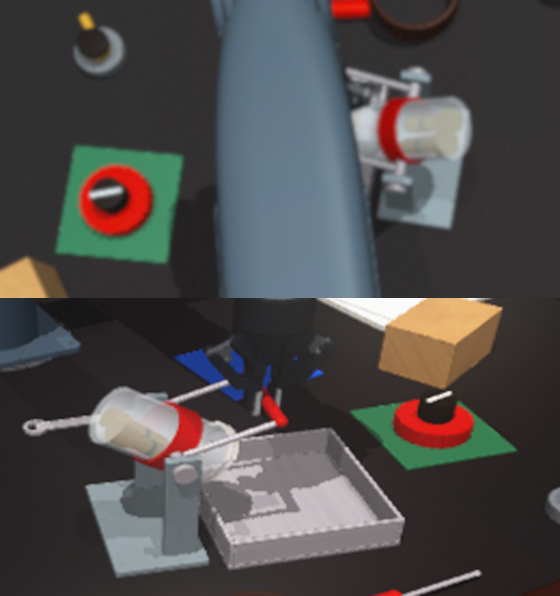

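The jar is tilted to about 2.24 rad and the tubes are still inside (scene crop (130,430)). I'll push on to the stop.

Emit:
{"api": "send_rows", "payload": {
  "series": [
    [[0.003,0.01,-0.04],0],
    [[0.002,0.01,-0.04],0],
    [[0.002,0.01,-0.03],0],
    [[0,0,-0.02],0],
    [[0,0,0],0],
    [[0,0,0],0],
    [[0,0,0],0],
    [[0,0,0],0],
    [[0,0,0],0],
    [[0,0,0],0]
  ]
}}

```text
clock: 26.55
tcp_pos: [0.5639, 0.0931, 0.1861]
tcp_rot: [[-0.97, 0.241, 0.004], [0.241, 0.97, -0.003], [-0.005, -0.002, -1.0]]
wrist_force: [-2.3, -3.2, 7.7]
gripper_width: 0.0125
```

```bash
python3 look.py c4
```

```text
26.55 [ 0.048  0.16   0.087  1.494 -0.004  0.292] [0.5639 0.0931 0.1861] [-2.3 -3.2  7.7]
```

View pics/c4.png

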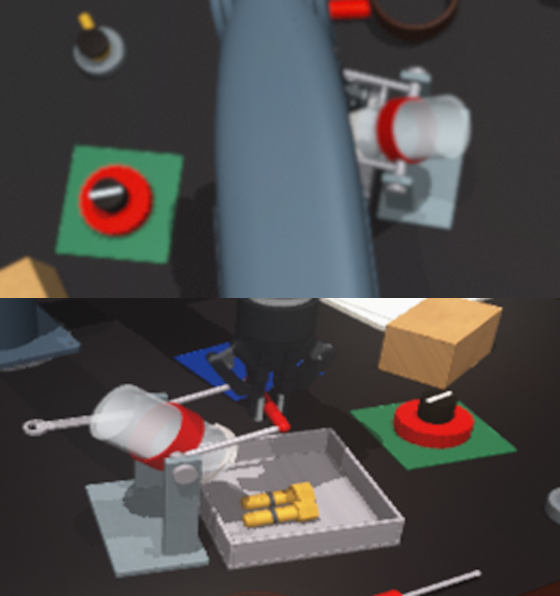

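Both tubes lie in the tray (scene crop (280,505)). I'll swing the jar back.

Emit:
{"api": "send_rows", "payload": {
  "series": [
    [[-0.007,-0.03,0.13],0],
    [[-0.015,-0.061,0.148],0],
    [[-0.014,-0.054,0.103],0],
    [[-0.015,-0.062,0.098],0],
    [[-0.017,-0.069,0.093],0],
    [[-0.019,-0.076,0.087],0],
    [[-0.021,-0.083,0.08],0],
    [[-0.022,-0.089,0.073],0],
    [[-0.023,-0.094,0.065],0],
    [[-0.025,-0.099,0.058],0]
  ]
}}

```text
clock: 27.9
tcp_pos: [0.5515, 0.0445, 0.2519]
tcp_rot: [[-0.971, 0.238, 0.003], [0.238, 0.971, 0.01], [-0.0, 0.01, -1.0]]
wrist_force: [7.5, 6.8, -7.3]
gripper_width: 0.0122
```

Emit:
{"api": "send_rows", "payload": {
  "series": [
    [[-0.025,-0.103,0.049],0],
    [[-0.026,-0.107,0.041],0],
    [[-0.028,-0.109,0.031],0],
    [[-0.027,-0.112,0.023],0],
    [[-0.028,-0.113,0.013],0],
    [[-0.028,-0.113,0.004],0],
    [[-0.028,-0.114,-0.005],0],
    [[-0.028,-0.112,-0.015],0],
    [[-0.028,-0.112,-0.024],0],
    [[-0.027,-0.109,-0.033],0]
  ]
}}

```text
clock: 29.15
tcp_pos: [0.5309, -0.0378, 0.2635]
tcp_rot: [[-0.971, 0.238, 0.008], [0.238, 0.971, 0.01], [-0.006, 0.011, -1.0]]
wrist_force: [-0.3, 8.9, 10.5]
gripper_width: 0.0125
```

Emit:
{"api": "send_rows", "payload": {
  "series": [
    [[-0.026,-0.106,-0.042],0],
    [[-0.026,-0.102,-0.05],0],
    [[-0.024,-0.098,-0.059],0],
    [[-0.023,-0.094,-0.067],0],
    [[-0.022,-0.088,-0.074],0],
    [[-0.02,-0.082,-0.081],0],
    [[-0.019,-0.075,-0.088],0],
    [[-0.017,-0.068,-0.093],0],
    [[-0.01,-0.039,-0.061],0],
    [[-0.005,-0.022,-0.038],0]
  ]
}}

```text
clock: 30.4
tcp_pos: [0.5159, -0.0972, 0.2131]
tcp_rot: [[-0.971, 0.239, 0.005], [0.239, 0.971, 0.007], [-0.003, 0.008, -1.0]]
wrist_force: [-0.6, 5.6, 8.7]
gripper_width: 0.0126
```

Emit:
{"api": "send_rows", "payload": {
  "series": [
    [[-0.004,-0.02,-0.03],0],
    [[-0.004,-0.02,-0.03],0],
    [[-0.002,-0.01,-0.02],0],
    [[0,0,0],0],
    [[0,0,0],0],
    [[0,0,0],0],
    [[0,0,0],0],
    [[0,0,0],0],
    [[0,0,0],0],
    [[0,0,0],0]
  ]
}}

```text
clock: 31.65
tcp_pos: [0.5151, -0.1002, 0.2077]
tcp_rot: [[-0.971, 0.238, 0.005], [0.238, 0.971, 0.008], [-0.003, 0.009, -1.0]]
wrist_force: [-1.7, 8.4, 9.7]
gripper_width: 0.0127
```

Emit:
{"api": "send_rows", "payload": {
  "series": [
    [[0,0,0],0],
    [[0,0,0],0],
    [[0,0,0],0],
    [[0,0,0],0],
    [[0,0,0.2],0],
    [[0,0,0.4],0],
    [[0,0,0.4],0],
    [[0,0,0.2],1],
    [[0,0.3,0],1],
    [[0,0.5,0],1]
  ],
  "claw": 0
}}

```text
clock: 32.9
tcp_pos: [0.5146, -0.0443, 0.2958]
tcp_rot: [[-0.998, -0.058, 0.002], [-0.058, 0.998, -0.001], [-0.002, -0.001, -1.0]]
wrist_force: [0.6, 0.7, 0.1]
gripper_width: 0.0427
```

Emit:
{"api": "send_rows", "payload": {
  "series": [
    [[0,0.5,0],1],
    [[0,0.5,0],1],
    [[0,0.5,0],1],
    [[0,0.5,0],1],
    [[0,0.5,0],1],
    [[0,0.5,0],1],
    [[0,0.5,0],1],
    [[0,0.5,0],1],
    [[0,0.5,0],1],
    [[0,0.5,0],1]
  ],
  "claw": 1
}}

```text
clock: 34.15
tcp_pos: [0.5142, 0.3324, 0.2954]
tcp_rot: [[-0.488, -0.873, 0.001], [-0.873, 0.488, 0.001], [-0.001, -0.001, -1.0]]
wrist_force: [0.8, 0.4, -0.1]
gripper_width: 0.0853
```

Emit:
{"api": "send_rows", "payload": {
  "series": [
    [[-0.04,0.4,0],1],
    [[-0.04,0.3,0],1],
    [[0,0,-0.3],1],
    [[0,0,-0.33],1],
    [[0,0,-0.33],1],
    [[0,0,-0.33],1],
    [[0,0,-0.33],1],
    [[0,0,-0.33],1],
    [[0,0,-0.33],1],
    [[0,0,-0.3],1]
  ]
}}

```text
clock: 35.4
tcp_pos: [0.5085, 0.3838, 0.1008]
tcp_rot: [[0.47, -0.883, 0.001], [-0.883, -0.47, 0.0], [-0.0, -0.001, -1.0]]
wrist_force: [0.3, -0.4, -0.4]
gripper_width: 0.0854
```

```bash
python3 look.py c5
python3 - <<'E'
from h import *;import pickle
from bench import *
s=get_state();print(s["tcp_pos"],s["tcp_rot"].round(3)[:,1])
E
```

```text
35.4 [ 0.541  0.356  0.151  1.365 -0.    -1.519] [0.5085 0.3838 0.1008] [ 0.3 -0.4 -0.4]
[0.50651844 0.38262426 0.0980228 ] [-0.884 -0.467  0.006]
```

View pics/c5.png

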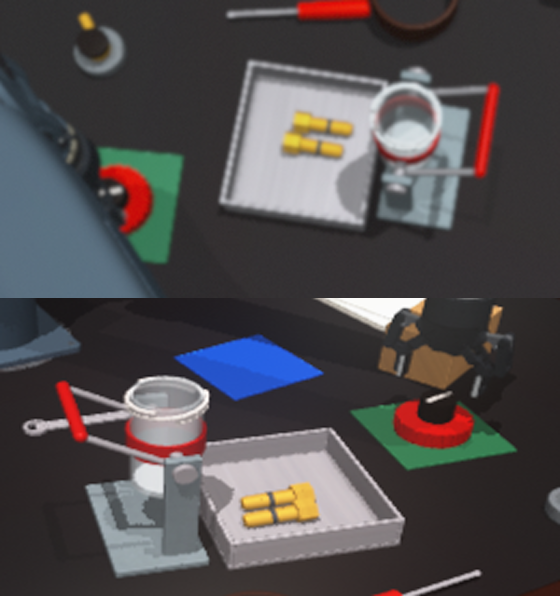

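The jar is upright and empty, both tubes are in the tray, and the open fingers are above the cap.

Emit:
{"api": "send_rows", "payload": {
  "series": [
    [[0,0.05,0],1],
    [[0,0,0],1],
    [[0,0,0],1],
    [[0,0,0],1],
    [[0,0,-0.15],1],
    [[0,0,-0.15],0.7],
    [[0,0,-0.15],0],
    [[0,0,-0.08],0],
    [[0,0,-0.03],0],
    [[0,0,0],0]
  ]
}}

```text
clock: 36.75
tcp_pos: [0.5081, 0.3875, 0.0588]
tcp_rot: [[0.87, -0.492, 0.0], [-0.492, -0.87, 0.0], [0.0, -0.0, -1.0]]
wrist_force: [0.9, -0.7, -0.0]
gripper_width: 0.0855
```

Run:
```python
from bench import *
s=get_state();print(s["joint_pos"].round(3),s["tcp_pos"],s["tcp_rot"].round(3)[:,1])
```

```text
[ 0.547  0.383  0.101  1.289  0.    -2.08 ] [0.5081289  0.38745623 0.0588373 ] [-0.492 -0.87  -0.   ]
```

Emit:
{"api": "send_rows", "payload": {
  "series": [
    [[0.01,0,-0.02],0],
    [[0,0,0],0],
    [[0,0,0],0],
    [[0,0,0],0],
    [[0,0,0],0],
    [[0,0,0],0],
    [[0,0,0],0],
    [[0,0,0],0],
    [[0,0,0],0],
    [[0,0,0],0]
  ],
  "claw": -1,
  "force": 60
}}

```text
clock: 38.0
tcp_pos: [0.5092, 0.3876, 0.0577]
tcp_rot: [[0.871, -0.492, 0.001], [-0.492, -0.871, 0.001], [0.001, -0.001, -1.0]]
wrist_force: [1.4, 0.5, 5.7]
gripper_width: 0.0427
```

Emit:
{"api": "send_rows", "payload": {
  "series": [
    [[0,0,0.1],0],
    [[0,0,0.3],0],
    [[0,0,0.5],0],
    [[0,0,0.5],0],
    [[0,0,0.5],0],
    [[0,0,0.5],0],
    [[0,0,0.5],0],
    [[0,0,0.4],0],
    [[0.05,-0.2,0.2],0],
    [[0.05,-0.4,0],0]
  ]
}}

```text
clock: 39.25
tcp_pos: [0.5166, 0.342, 0.3199]
tcp_rot: [[0.871, -0.491, 0.0], [-0.491, -0.871, -0.0], [0.0, -0.0, -1.0]]
wrist_force: [0.6, -0.5, -1.4]
gripper_width: 0.0427
```

Emit:
{"api": "send_rows", "payload": {
  "series": [
    [[0.05,-0.55,0],0],
    [[0.05,-0.55,0],0],
    [[0.05,-0.55,0],0],
    [[0.05,-0.55,0],0],
    [[0.05,-0.55,0],0],
    [[0.03,-0.55,0],0],
    [[0,-0.55,0],0],
    [[0,-0.45,0],0],
    [[0,-0.25,0],0],
    [[0,0,0],0]
  ]
}}

```text
clock: 40.5
tcp_pos: [0.5369, 0.0001, 0.3188]
tcp_rot: [[0.869, -0.494, -0.002], [-0.494, -0.869, 0.001], [-0.002, 0.0, -1.0]]
wrist_force: [0.2, -0.4, -1.4]
gripper_width: 0.0427
```

Emit:
{"api": "send_rows", "payload": {
  "series": [
    [[0.008,-0.116,0],0],
    [[0,0,0],0],
    [[0,0,-0.1],0],
    [[0,0,-0.15],0],
    [[0,0,-0.15],0],
    [[0,0,-0.1],0],
    [[0,0,-0.06],0],
    [[0,0,0],0],
    [[0,0,0],0],
    [[0,0,0],0]
  ]
}}

```text
clock: 41.75
tcp_pos: [0.5382, -0.0076, 0.2782]
tcp_rot: [[0.871, -0.492, 0.001], [-0.492, -0.871, -0.0], [0.001, -0.0, -1.0]]
wrist_force: [-0.1, -0.1, -0.9]
gripper_width: 0.0425
```

Emit:
{"api": "send_rows", "payload": {
  "series": [
    [[-0.009,-0.013,-0.05],0],
    [[0,0,-0.04],0],
    [[0,0,-0.02],0],
    [[0,0,-0.02],0],
    [[0,0,-0.02],0],
    [[0,0,-0.02],0],
    [[0,0,0],0],
    [[0,0,0],0],
    [[0,0,0],0],
    [[0,0,0],0]
  ]
}}

```text
clock: 43.0
tcp_pos: [0.537, -0.0083, 0.2649]
tcp_rot: [[0.871, -0.492, -0.0], [-0.492, -0.871, 0.0], [-0.001, -0.0, -1.0]]
wrist_force: [-1.3, 1.4, 2.0]
gripper_width: 0.0427
```

Emit:
{"api": "send_rows", "payload": {
  "series": [
    [[0,0,-0.008],-1],
    [[0,0,-0.008],-1],
    [[0,0,-0.006],-1],
    [[0,0,-0.006],-1],
    [[0,0,-0.005],-1],
    [[0,0,-0.005],-1],
    [[0,0,-0.005],-1],
    [[0,0,-0.005],-1],
    [[0,0,-0.005],-1],
    [[0,0,-0.005],-1]
  ]
}}

```text
clock: 44.25
tcp_pos: [0.5363, -0.0076, 0.2583]
tcp_rot: [[0.055, -0.998, -0.004], [-0.999, -0.055, 0.002], [-0.002, 0.004, -1.0]]
wrist_force: [-0.6, 3.5, -5.1]
gripper_width: 0.0427
```

Emit:
{"api": "send_rows", "payload": {
  "series": [
    [[0,0,-0.005],-1],
    [[0,0,-0.005],-1],
    [[0,0,-0.005],-1],
    [[0,0,-0.005],-1],
    [[0,0,-0.005],-1],
    [[0,0,-0.005],-1],
    [[0,0,-0.005],-1],
    [[0,0,-0.005],-1],
    [[0,0,-0.005],-1],
    [[0,0,-0.005],-1]
  ]
}}

```text
clock: 45.5
tcp_pos: [0.5368, -0.0076, 0.2546]
tcp_rot: [[-0.811, -0.585, -0.003], [-0.585, 0.811, 0.002], [0.001, 0.004, -1.0]]
wrist_force: [-0.9, 3.8, -6.1]
gripper_width: 0.0424
```

Emit:
{"api": "send_rows", "payload": {
  "series": [
    [[0,0,-0.01],-1],
    [[0,0,-0.007],-1],
    [[0,0,-0.006],-1],
    [[0,0,-0.005],-1],
    [[0,0,-0.005],-1],
    [[0,0,-0.005],-1],
    [[0,0,-0.005],-1],
    [[0,0,-0.005],-1],
    [[0,0,-0.005],-1],
    [[0,0,-0.005],-1]
  ]
}}

```text
clock: 46.75
tcp_pos: [0.5371, -0.0082, 0.2507]
tcp_rot: [[-0.93, 0.367, -0.002], [0.367, 0.93, 0.001], [0.002, -0.0, -1.0]]
wrist_force: [-1.3, -0.1, -5.1]
gripper_width: 0.0424
```

Run:
```python
from bench import *
s=get_state();print(s["joint_pos"].round(3),s["tcp_pos"],s["wrist_force"],s["moment"])
```

```text
[-0.14   0.081  0.129  1.621  0.     0.235] [ 0.53705878 -0.00824685  0.25072003] [-1.34170367 -0.13190579 -5.14190581] [0.26383859 0.04653724 0.12030106]
```

Emit:
{"api": "send_rows", "payload": {
  "series": [
    [[0,0,-0.006],-1],
    [[0,0,-0.005],-1],
    [[0,0,-0.005],-1],
    [[0,0,-0.005],-1],
    [[0,0,-0.005],-1],
    [[0,0,-0.005],-1],
    [[0,0,-0.005],-1],
    [[0,0,-0.005],-0.8],
    [[0,0,0],0],
    [[0,0,0],0]
  ]
}}

```text
clock: 48.0
tcp_pos: [0.5374, -0.0087, 0.2479]
tcp_rot: [[-0.407, 0.914, -0.001], [0.914, 0.407, -0.0], [0.0, -0.001, -1.0]]
wrist_force: [2.4, -0.9, -8.6]
gripper_width: 0.0424
```

Run:
```python
from bench import *
s=get_state();print(s["joint_pos"].round(3),s["tcp_pos"],s["wrist_force"],s["moment"],s["tcp_rot"][:,1])
```

```text
[-0.141  0.081  0.123  1.614 -0.     1.011] [ 0.53742403 -0.00871177  0.24794631] [ 2.4466481  -0.92351437 -8.55705227] [ 0.06981958 -0.51591746 -0.09988749] [ 0.91358165  0.40665409 -0.00100707]
```

Emit:
{"api": "send_rows", "payload": {
  "series": [
    [[0,0,-0.006],-0.5],
    [[0,0,-0.005],-0.5],
    [[0,0,-0.003],-0.5],
    [[0,0,-0.003],-0.5],
    [[0,0,-0.003],-0.5],
    [[0,0,-0.003],-0.5],
    [[0,0,0],0],
    [[0,0,0],0],
    [[0,0,0],0],
    [[0,0,0],0]
  ]
}}

```text
clock: 49.25
tcp_pos: [0.5368, -0.0088, 0.2474]
tcp_rot: [[-0.118, 0.993, -0.001], [0.993, 0.118, -0.001], [-0.0, -0.001, -1.0]]
wrist_force: [-2.1, -1.4, -5.4]
gripper_width: 0.0423
```

Run:
```python
from bench import *
s=get_state();print(s["joint_pos"].round(3),s["tcp_pos"],s["wrist_force"],s["moment"],s["tcp_rot"][:,1])
```

```text
[-1.410e-01  7.900e-02  1.200e-01  1.613e+00 -1.000e-03  1.312e+00] [ 0.53677902 -0.00882565  0.24735803] [-2.07763665 -1.42828905 -5.35579809] [-0.18687151  0.42847746 -0.17147187] [ 0.99304004  0.1177688  -0.00140913]
```

Emit:
{"api": "send_rows", "payload": {
  "series": [
    [[0,0,-0.003],-0.5],
    [[0,0,-0.003],-0.5],
    [[0,0,-0.003],-0.5],
    [[0,0,-0.003],-0.5],
    [[0,0,-0.003],-0.5],
    [[0,0,-0.003],-0.5],
    [[0,0,0],0],
    [[0,0,0],0],
    [[0,0,0],0],
    [[0,0,0],0]
  ]
}}

```text
clock: 50.5
tcp_pos: [0.5373, -0.0085, 0.2473]
tcp_rot: [[0.181, 0.984, 0.001], [0.984, -0.181, -0.0], [0.0, 0.001, -1.0]]
wrist_force: [-3.7, -1.2, 4.8]
gripper_width: 0.0428
```

Run:
```python
from bench import *
s=get_state();print(s["joint_pos"].round(3),s["tcp_pos"],s["wrist_force"],s["moment"],s["tcp_rot"][:,1])
```

```text
[-0.141  0.078  0.119  1.61   0.     1.612] [ 0.53734658 -0.00849547  0.24733697] [-3.72281206 -1.20659405  4.78687336] [0.11473213 0.98038809 0.0810358 ] [ 0.98356408 -0.18055546  0.00119523]
```

z has stalled at 0.2473, against a predicted home of 0.2472, and the force has reversed, so the cap is home. I'll release it.

Emit:
{"api": "send_rows", "payload": {
  "series": [
    [[0,0,0],0],
    [[0,0,0],0],
    [[0,0,0],0],
    [[0,0,0],0],
    [[0,0,0.1],0],
    [[0,0,0.2],0],
    [[0,0,0.3],0],
    [[-0.3,0.3,0.4],0],
    [[-0.5,0.5,0.4],0],
    [[-0.5,0.5,0],0]
  ],
  "claw": 1
}}

```text
clock: 51.75
tcp_pos: [0.44, 0.0898, 0.3558]
tcp_rot: [[0.182, 0.983, 0.008], [0.983, -0.182, 0.001], [0.002, 0.007, -1.0]]
wrist_force: [0.5, 1.5, 0.1]
gripper_width: 0.0857
```

Emit:
{"api": "send_rows", "payload": {
  "series": [
    [[-0.5,0.5,0],0],
    [[-0.5,0.5,0],0],
    [[-0.4,0.5,0],0],
    [[0,0.5,0],0],
    [[0,0.5,0],0],
    [[0,0.5,0],0],
    [[0,0,0],0],
    [[0,0,0],0],
    [[0,0,0],0],
    [[0,0,0],0]
  ]
}}

```text
clock: 53.0
tcp_pos: [0.3349, 0.3133, 0.3518]
tcp_rot: [[0.182, 0.983, 0.001], [0.983, -0.182, 0.0], [0.0, 0.001, -1.0]]
wrist_force: [-0.1, -0.4, -0.6]
gripper_width: 0.0851
```

```bash
python3 look.py c6
python3 - <<'E'
from h import *;from bench import *;import pickle
d=pickle.load(open("d0.pkl","rb"))
for n,p0 in(("top",(318,195)),("scene",(337,240))):
    c=capture(n)
    for im in(d[n],c):
        q=min(blobs(red(im),100),key=lambda q:np.hypot(*(q[2]-p0)));print(n,q[1],q[2].round(2))
    if n=="scene":
        f=np.hstack([cv2.resize(im["pixels"][205:285,270:370],(400,320),interpolation=2) for im in(d[n],c)]);cv2.imwrite("pics/c7.png",f[:,:,::-1])
    else:
        P=(lambda m:np.abs(d[n]["pixels"].astype(int)-c["pixels"]).sum(2))(0)
E
```

```text
53.0 [ 0.606 -0.075  0.177  1.822 -0.     2.36 ] [0.3349 0.3133 0.3518] [-0.1 -0.4 -0.6]
top [ 297  171   41   46 1072] [317.27 194.75]
top [ 297  171   41   46 1076] [317.31 194.64]
scene [315 222  45  33 963] [336.71 240.22]
scene [315 223  45  33 963] [336.95 240.48]
```

View pics/c6.png

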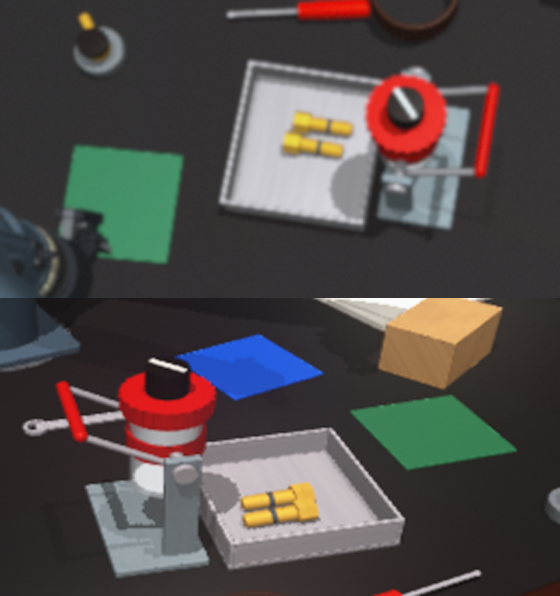

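View pics/c7.png

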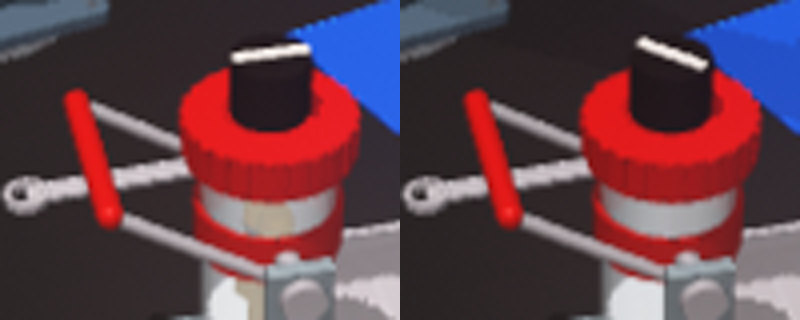

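The cap outline matches the start to within 0.3 px, or even slightly lower. The jar is upright, both tubes are in the tray and the arm is clear.

```bash
python3 -c "
from bench import *
print(finish_job())"
```

```text
the job is handed in; nothing more can be done
None
```

The job is done and handed in at about 53 s of the 72 s allowed. The red cap came off, stood on the green mat, and is now screwed back home on the upright, empty jar. Both brass tubes are in the steel tray.

What the last checks showed:
- **Cap:** TCP height stopped at 0.2473 m, against about 0.2472 m worked out for home, and the vertical force reversed. After letting go, its outline matched the starting closed picture to within 0.3 px in both views.
- **Jar:** the bar is back at its starting position against the upright stop.
- **Tubes:** both were still inside at about 2.24 rad and slid out when I pushed on to the stop. They lie well inside the tray walls.
- **Surroundings:** in the last pictures nothing else in view had moved noticeably. I compared the bystanders only by eye, and those crops do not show all of them.
- **Robot:** the gripper is open and clear of everything.

The wrist moment readings during the final turns were too unclear to use, so "home" rests on the height, the force change and the pictures. No check failed.

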